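# Close the potter's tool chest

### The job

Close the larger of the two open wooden chests, the potter's tool chest: its lid is held up by a locked folding stay, so first press the stay down at its knee to break it while the lid is still up, then lower the lid gently until it is fully shut. Leave the smaller chest, the one with the test tiles, open.

Things in the scene. Friction and masses are not known exactly. Their poses are not given: they have to be found in the camera images.
- chest: Larger chest, light wood, fixed to the table, holding wooden ribs and tools: 200 mm along its hinge x 190 mm deep, 110 mm high. Origin: centre of its underside. x axis: along the hinge, towards the end wall that carries the stay; y: towards the hinge side (hinge line at y = +95 mm, z = 110 mm, on the lid's underside); z up. The two chests change sides from start to start.
- chest_edge (a point): Middle of the free edge of the larger chest's lid, on the outer face. Lid: flat board 200 x 190 x 12 mm. The point turns with the lid: x along the hinge, y in the board towards the hinge (190 mm away), z out of the outer face. The open lid stands 80 degrees up from shut, leaning slightly over the chest, outer face away from it. Shut, it lies flat on the rim, outer face 122 mm above the table.
- chest_knee (a point): Centre of the top of the steel press pad at the knee of the larger chest's stay: level, 34 mm (along x of the chest) x 36 mm, 6 mm thick, 26 mm out from the end wall, about 50 mm above the rim; nothing under it. It takes about 4 to 10 N to push the pad down; 20 to 25 mm of travel breaks the stay well, the pad drifting about 13 mm to the hinge side and tilting.
- chest_stay (a joint): Knee angle of the larger chest's stay, rad: 0 locked, just past straight, against its stop; grows as the knee is pressed down; over 0.3 is clearly broken, about 2.35 with the lid shut. Two flat steel links, 90 mm each, run from the end wall near the free side up to the lid. The knee stays where it is left and, once broken, folds down beside the chest as the lid is lowered.
- chest_lid (a joint): Hinge angle of the larger chest's lid, rad: 0 open on the locked stay, grows as the lid is lowered, 1.396 shut on the rim. The hinge is stiff: the lid stays where it is left and must be pushed down all the way, with about 2 to 6 N near its free edge. With the stay locked it cannot be lowered.
- tilebox_lid (a joint): Hinge angle of the smaller chest's lid, rad: 0 open as at the start. The smaller chest (140 x 140 mm, 80 mm high, same wood and same kind of lid and stay, holding glazed test tiles) is to be left open.

How it is judged:
By the outcome, as a careful person would: the job done as asked, in the order asked, and still so for the second after the job is handed in, with the robot touching nothing.
It also fails if it takes over 45 s, if anything falls off the work surface, if the arm or the gripper's body presses on something with over 40 N, if the wrist force passes 120 N, or if a joint passes its speed limit or range.

### The arm

A 6-joint arm with a two-finger parallel gripper is mounted at the origin on the work surface. World frame = base frame: x ahead of the robot, y to its left, z up, the work surface at z = 0. Lengths are in m, angles in degrees, forces in N, time in s.
With the tool pointing down it reaches from about 0.25 to 0.725 m from the base axis. Payload 9.7 kg.
Tool frame: the origin (TCP) lies on the centre line of the jaws, within the pads' length; the fingertips stand 22 mm ahead of it and the grasp point (between the pads) lies 3 mm ahead of it; z points along the fingers, y is the direction in which the jaws open and shut (so a half turn about z gives the same grasp; the last joint's range is limited). The gripper opens to 85 mm and grips with 20 to 120 N. Pads are 22 mm wide; open, the fingers measure 114 mm over their backs; the gripper's body (76 mm by 85 mm) begins 54 mm behind the grasp point. The pads swing forward as they close: fully open they stand 13 mm farther back than shut.
Start: joints at [-72.25, 4.979, 10.078, 95.1, 0, 90], TCP at [0.168, -0.524, 0.219] pointing down, gripper open.
Joint ranges: [-179.16, 179.16], [-48.56, 103.87], [-65.8, 70.77], [-126.05, 130.52], [-82.76, 87.17], [-180, 180]. Speed limits (degrees/s): [127.2, 127.2, 147.25, 180, 180, 180].

### API

Orientations are given as [roll, pitch, yaw] about the fixed x, y, z axes, in that order (R = Rz(yaw) Ry(pitch) Rx(roll)).
In Python, from workcell import get_obs, camera, camera_params, job_done gives the robot as it stands.
- The arm moves only by the tool servo_tool, never from a script. Its argument "steps" is a list of rows, each an object of numbers: "x", "y", "z": the shift along the world's x, y, z in mm; "yaw": the turn about the world's z in degrees. A call has 1 to 12 rows; each row is the pose to reach, as a shift and turn from the pose measured when the call began; what a row does not reach only later rows make up. A row lasts 1/8 s, in which the tool goes at most 62.5 mm and 10.7 degrees, less where a joint would pass 70% of its speed; a pose out of reach is approached as far as the arm can. A call with a gripper value outside its range is refused whole. "grip" is the finger opening in mm, from 0 to 85.4, set as the call begins (left out, the last holds). The fingers move at their own pace and stop on an object; "grip_force" is the grip in N (left out, the last holds). Time passes only in rows, so rows that repeat a pose let the fingers close. It gives the time, the measured TCP pose, the force and the opening at its end, in the units of the state.
- get_obs(): the state, without advancing time (a new reading comes with each control period).
- camera(name): name is "scene" or "side" or "wrist"; returns (picture, depth): 480x640x3 uint8, red, green, blue; 480x640 float32, m along the optical axis (not along the pixel's ray), 0 where there is no reading.
- camera_params(name): a dict with "intrinsics" (3x3 intrinsics, pixels), "D" ([k1, k2, p1, p2, k3] as OpenCV has them; the pictures are not rectified), "rvec" (rotation vector, rad) and "tvec" (3), from world to camera coordinates, as OpenCV has them; the wrist camera has in their place "hand_eye" (4x4, takes a point from camera to tool coordinates, whose origin is the TCP and whose axes are the flange's). Camera axes: x right, y down, z forward; pixel columns grow to the right and rows downward; lengths in m; the calibration is good to about 2 mm. A picture is of the moment at which its call begins: read the wrist's pose just before it. camera_params takes no time and is no camera call.
- job_done(): hands the job in, once; it reports no verdict.
The state is a dict: "time": time; "q": joint angles; "qd": joint speeds; "joint_efforts": joint torques, N m; "ee_pos": TCP position; "tcp_rot": TCP orientation; "wrist_force": force on the tool from outside, world axes, zero at the start; "torque": the same for the moment, N m; "opening": finger opening in m.
Only numpy, scipy, OpenCV 4.12 (cv2) and the standard library are available. Lean on these libraries where they do the work, as an engineer would, in place of code of your own. Each camera call takes 0.05 s, during which the arm holds its last target.

## Working session

There is one attempt and no reset: what is moved stays moved. The work goes in short steps, Python scripts to look and compute and a tool call to move; the robot and the scene stay as the last step left them, time stands still between calls to the robot, and variables do not carry over. Pictures are saved under pics/ and viewed, and the job is handed in when it is done.

Besides the shell and the picture viewer there is one more tool, called after "Call:" as name(argument=value, ...), one argument or row to a line, values as JSON. servo_tool: Moves the arm, as the interface text tells. Its arguments: {"type":"object","properties":{"steps":{"type":"array"},"grip":{"type":"number"},"grip_force":{"type":"number"}},"required":["steps"]}

```bash
mkdir -p pics; ls; python3 - <<'E'
from workcell import *
import cv2,numpy as np
print(get_obs())
for n in ("scene","side"):
    p,d=camera(n); cv2.imwrite(f"pics/{n}0.png",p[:,:,::-1]); np.save(f"pics/{n}0_d.npy",d); np.save(f"pics/{n}0_p.npy",p)
    print(n,camera_params(n))
E
```

```text
pics
{'time': 0.0, 'q': array([-7.22490127e+01,  5.01008420e+00,  1.00342569e+01,  9.50980977e+01,
        5.52518746e-04,  9.00006338e+01]), 'qd': array([-0.0431915 ,  0.04398798,  0.07989582, -0.01494908,  0.04757223,
        0.01071036]), 'joint_efforts': array([ 3.14340659e-04, -5.20391786e+01,  4.64799964e+01,  1.65549136e-02,
        6.01952229e-05, -8.88025866e-07]), 'ee_pos': array([ 0.16761477, -0.52358792,  0.21789105]), 'tcp_rot': array([-1.79926075e+02, -5.51700581e-04,  1.77503529e+01]), 'wrist_force': array([-0.11181349, -0.56207517, -0.31937534]), 'torque': array([-0.00095407, -0.02395037,  0.04236402]), 'opening': 0.08513014867533569}
scene {'intrinsics': array([[518.0716525 ,   0.        , 317.16025593],
       [  0.        , 518.0716525 , 244.30860933],
       [  0.        ,   0.        ,   1.        ]]), 'D': array([-0.02738692,  0.        ,  0.        ,  0.        ,  0.        ]), 'rvec': array([ 2.34183711,  1.23891882, -0.33429105]), 'tvec': array([-0.34215619, -0.27107393,  1.27344728])}
side {'intrinsics': array([[504.09199419,   0.        , 306.86395678],
       [  0.        , 504.09199419, 232.86308132],
       [  0.        ,   0.        ,   1.        ]]), 'D': array([0.00506397, 0.        , 0.        , 0.        , 0.        ]), 'rvec': array([ 1.68780739,  1.96603951, -0.71498589]), 'tvec': array([ 0.05758586, -0.26895543,  1.58404576])}
```

View pics/scene0.png

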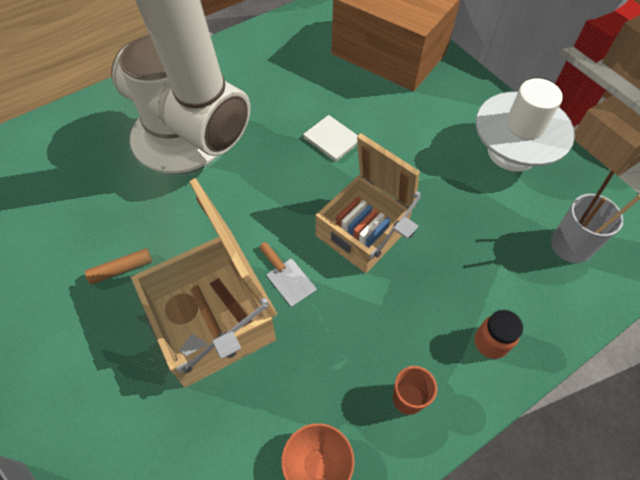

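View pics/side0.png

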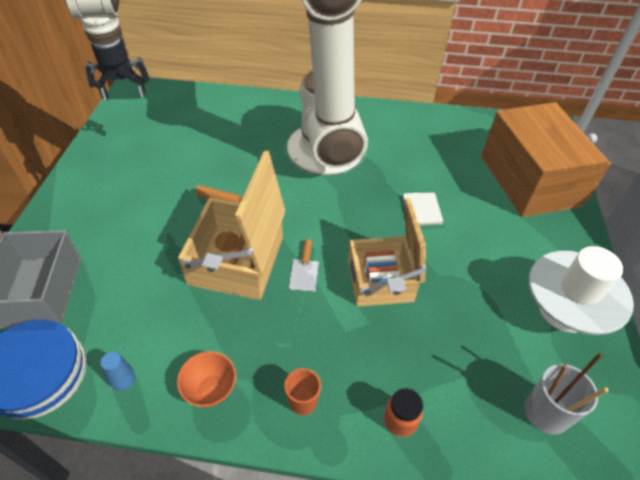

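The larger chest is at scene (205,310) and side (235,245). Its press pad is at scene (228,344) and side (213,262), and its lid's free edge is at scene (195,185) and side (267,155). The small tile chest is at scene (367,220).

```bash
cat > h.py <<'E'
import cv2,numpy as np
from workcell import *
def cloud(n,d):
    c=camera_params(n); v,u=np.mgrid[:480,:640]
    p=cv2.undistortPoints(np.stack([u,v],-1).reshape(-1,1,2).astype(np.float64),c["intrinsics"],c["D"]).reshape(480,640,2)
    X=np.dstack([p*d[...,None],d]); R=cv2.Rodrigues(c["rvec"])[0]
    return (X-c["tvec"])@R
E
python3 - <<'E'
from h import *
for n,(x,y,s) in {"scene":(130,170,1),"side":(170,145,1)}.items():
    d=np.load(f"pics/{n}0_d.npy");p=np.load(f"pics/{n}0_p.npy")
    W=cloud(n,d); np.save(f"pics/{n}0_W.npy",W)
    c=p[y:y+230,x:x+160]; c=cv2.resize(c,None,fx=3.4 if n=="side" else 2.6,fy=3.4*0.76 if 0 else (3.4 if n=="side" else 2.6),interpolation=cv2.INTER_CUBIC)[:598]
    cv2.imwrite(f"pics/{n}_crop.png",c[:,:,::-1])
    cx,cy=(228,344) if n=="scene" else (213,262)
    z=W[...,2]; hsv=cv2.cvtColor(p,cv2.COLOR_RGB2HSV)
    m=(hsv[...,1]<60)&(hsv[...,2]>130); k=np.zeros_like(m);k[cy-25:cy+25,cx-25:cx+25]=1
    m&=k; P=W[m&(d>0)]; print(n,W[cy,cx],len(P))
    P=P[abs(P[:,2]-W[cy,cx,2])<.004]; print(len(P),P.mean(0),P.min(0),P.max(0), cv2.minAreaRect((P[:,:2]*1000).astype(np.float32)))
E
```

```text
scene [ 0.60499648 -0.17204587  0.16419127] 521
469 [ 0.60364334 -0.17392109  0.16447785] [ 0.58489719 -0.19314129  0.16069298] [ 0.62206563 -0.1379767   0.16802947] ((603.3744506835938, -165.60853576660156), (53.03425979614258, 36.82697677612305), 85.29014587402344)
side [ 0.60681007 -0.17126091  0.16547909] 353
239 [ 0.6004667  -0.17342383  0.16461077] [ 0.58154101 -0.19563217  0.16153018] [ 0.62058094 -0.13189727  0.16928463] ((600.9144287109375, -165.06556701660156), (60.68012619018555, 39.70888900756836), 80.62786102294922)
```

```bash
python3 - <<'E'
from h import *
for n in ("scene","side"):
    W=np.load(f"pics/{n}0_W.npy");p=np.load(f"pics/{n}0_p.npy");d=np.load(f"pics/{n}0_d.npy")
    hsv=cv2.cvtColor(p,cv2.COLOR_RGB2HSV); wood=(hsv[...,0]>8)&(hsv[...,0]<25)&(hsv[...,1]>60)&(d>0)
    roi=(W[...,0]>.33)&(W[...,0]<.68)&(W[...,1]>-.35)&(W[...,1]<.02)
    wood&=roi
    L=W[wood&(W[...,2]>.135)]; c=np.median(L,0)
    for _ in range(4):
        u,s,v=np.linalg.svd(L-L.mean(0),full_matrices=False); r=(L-L.mean(0))@v[2]; L=L[abs(r)<max(.004,1.5*r.std())] 
    nn=v[2]*np.sign(v[2][1]); print(n,"lid",len(L),"c",L.mean(0),"n",nn,"yaw",np.degrees(np.arctan2(-nn[0],nn[1])),"tilt",np.degrees(np.arcsin(nn[2])),"std",r.std())
    h=np.cross(nn,[0,0,1]);h/=np.linalg.norm(h); e=np.cross(h,nn);
    a=L@h; b=L@e; print("h",h,"range",np.percentile(a,[.5,99.5]),"zmax",np.percentile(L[:,2],[99,99.8]))
    T=L[L[:,2]>L[:,2].max()-.02]; print("top",T.mean(0),np.percentile(T@h,[1,99]), "mid", (np.percentile(T@h,1)+np.percentile(T@h,99))/2)
    R=W[wood&(abs(W[...,2]-.110)<.005)]; print("rim",len(R),cv2.minAreaRect((R[:,:2]*1000).astype(np.float32)))
E
```

```text
scene lid 1153 c [ 0.50354691 -0.09275721  0.26164443] n [0.09579642 0.9724655  0.21244741] yaw -5.625987566626318 tilt 12.265815591926355 std 0.0027270969498647763
h [ 0.99518304 -0.09803429  0.        ] range [0.39512057 0.59163708] zmax [0.30107606 0.30192958]
top [ 0.49275284 -0.09987396  0.29792805] [0.39528257 0.59102889] mid 0.4931557309468836
rim 1619 ((480.592529296875, -169.31048583984375), (190.0082244873047, 209.13302612304688), 85.4387435913086)
side lid 2680 c [ 0.49111243 -0.0855313   0.22552303] n [0.08355879 0.98070335 0.17674523] yaw -4.870006128189836 tilt 10.1802355254312 std 0.0010237233050799342
h [ 0.99638987 -0.08489533  0.        ] range [0.39025437 0.58824234] zmax [0.3001069  0.30091504]
top [ 0.49016378 -0.0979606   0.29310059] [0.39199414 0.58819072] mid 0.49009243338534647
rim 676 ((476.00372314453125, -165.51156616210938), (202.06854248046875, 203.07447814941406), 85.00147247314453)
```

View pics/scene_crop.png

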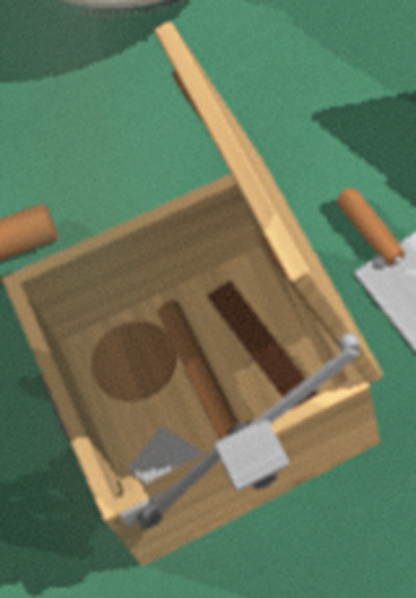

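View pics/side_crop.png

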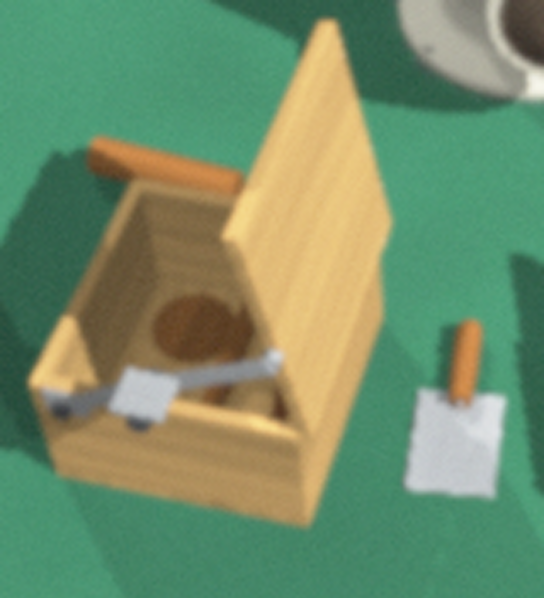

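Call:
servo_tool(
  steps=[
    {"x": 20, "y": 16, "z": 20, "yaw": 4},
    {"x": 60, "y": 48, "z": 35, "yaw": 10},
    {"x": 105, "y": 85, "z": 42, "yaw": 17},
    {"x": 150, "y": 121, "z": 42, "yaw": 24},
    {"x": 195, "y": 157, "z": 42, "yaw": 31},
    {"x": 240, "y": 193, "z": 42, "yaw": 38},
    {"x": 285, "y": 230, "z": 42, "yaw": 45},
    {"x": 330, "y": 266, "z": 42, "yaw": 52},
    {"x": 375, "y": 302, "z": 42, "yaw": 59},
    {"x": 415, "y": 334, "z": 42, "yaw": 65},
    {"x": 437, "y": 352, "z": 42, "yaw": 67},
    {"x": 437, "y": 352, "z": 42, "yaw": 67},
  ],
  grip=0,
  grip_force=60,
)

```text
time: 1.6
ee_pos: [0.6057, -0.1701, 0.2585]
tcp_rot: [-179.8, -0.0, 84.9]
wrist_force: [-0.3, 0.1, -0.1]
opening: -0.0001
```

```bash
python3 - <<'E'
from h import *
for n in ("side","wrist"):
    p,d=camera(n); cv2.imwrite(f"pics/{n}1.png",p[:,:,::-1])
print(get_obs()["ee_pos"],camera_params("wrist")["hand_eye"])
E
```

```text
[ 0.60432778 -0.1717028   0.25947194] [[ 2.84045672e-05 -9.64988318e-01 -2.62292863e-01  6.63343955e-02]
 [ 9.99999726e-01 -1.66543589e-04  7.21015338e-04 -7.55430751e-04]
 [-7.39454573e-04 -2.62292812e-01  9.64988049e-01 -1.55809599e-01]
 [ 0.00000000e+00  0.00000000e+00  0.00000000e+00  1.00000000e+00]]
```

View pics/side1.png

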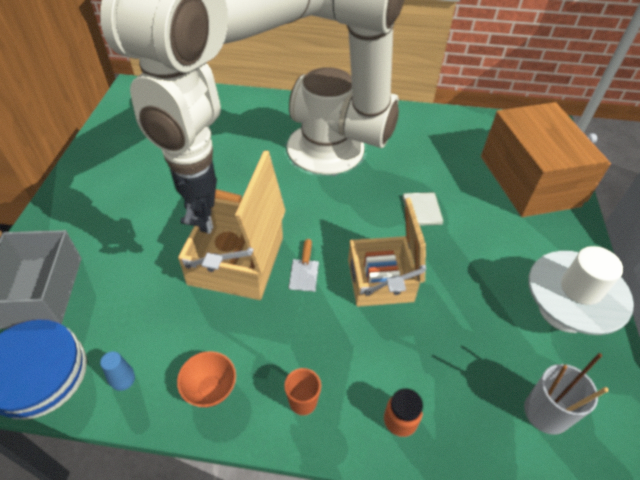

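View pics/wrist1.png

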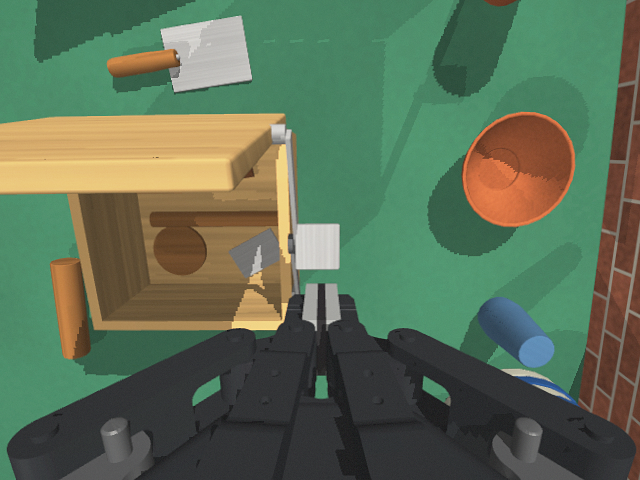

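The wrist camera sees the pad squarely at (318,246). The camera itself sits on the lid's side of the tool, so I'll turn the tool by half a turn before pressing.

```bash
python3 - <<'E'
from h import *
from scipy.spatial.transform import Rotation as Ro
p=cv2.imread("pics/wrist1.png")[:,:,::-1].copy(); hsv=cv2.cvtColor(p,cv2.COLOR_RGB2HSV)
m=((hsv[...,1]<30)&(hsv[...,2]>150)).astype(np.uint8); m[:210]=0;m[282:]=0;m[:,:297]=0;m[:,360:]=0
ys,xs=np.nonzero(m); u=np.array([[[ (xs.min()+xs.max())/2,(ys.min()+ys.max())/2]],[[xs.min(),ys.min()]],[[xs.max(),ys.max()]]]); print(u.ravel())
o=get_obs(); c=camera_params("wrist"); T=np.eye(4); T[:3,:3]=Ro.from_euler("xyz",o["tcp_rot"],degrees=True).as_matrix();T[:3,3]=o["ee_pos"]
M=T@c["hand_eye"]
q=cv2.undistortPoints(u.astype(float),c["intrinsics"],c["D"]).reshape(-1,2)
for a in q:
    r=M[:3,:3]@[a[0],a[1],1]; print(M[:3,3]+r*(.1640-M[2,3])/r[2])
E
```

```text
[318.  246.5 297.  224.  339.  269. ]
[ 0.60087357 -0.17554967  0.164     ]
[ 0.58683403 -0.15666394  0.164     ]
[ 0.615422   -0.19512208  0.164     ]
```

Call:
servo_tool(
  steps=[
    {"yaw": -10},
    {"yaw": -20},
    {"yaw": -30},
    {"yaw": -40},
    {"yaw": -50},
    {"yaw": -60},
    {"yaw": -70},
    {"yaw": -80},
    {"yaw": -90},
  ],
)

```text
schema error: expected keys x, y, z, yaw
```

Call:
servo_tool(
  steps=[
    {"yaw": -10},
    {"yaw": -20},
    {"yaw": -30},
    {"yaw": -40},
    {"yaw": -50},
    {"yaw": -60},
    {"yaw": -70},
    {"yaw": -80},
    {"yaw": -90},
    {"yaw": -90},
  ],
)

```text
schema error: expected keys x, y, z, yaw
```

Call:
servo_tool(
  steps=[
    {"x": 0, "y": 0, "z": 0, "yaw": -10},
    {"x": 0, "y": 0, "z": 0, "yaw": -20},
    {"x": 0, "y": 0, "z": 0, "yaw": -30},
    {"x": 0, "y": 0, "z": 0, "yaw": -40},
    {"x": 0, "y": 0, "z": 0, "yaw": -50},
    {"x": 0, "y": 0, "z": 0, "yaw": -60},
    {"x": 0, "y": 0, "z": 0, "yaw": -70},
    {"x": 0, "y": 0, "z": 0, "yaw": -80},
    {"x": 0, "y": 0, "z": 0, "yaw": -90},
  ],
)

```text
time: 2.82
ee_pos: [0.6033, -0.1729, 0.26]
tcp_rot: [-179.9, -0.0, -5.7]
wrist_force: [0.2, 0.8, -0.5]
opening: -0.0003
```

Call:
servo_tool(
  steps=[
    {"x": 0, "y": 0, "z": 0, "yaw": -10},
    {"x": 0, "y": 0, "z": -5, "yaw": -20},
    {"x": 0, "y": 0, "z": -10, "yaw": -30},
    {"x": 0, "y": 0, "z": -18, "yaw": -40},
    {"x": 0, "y": 0, "z": -25, "yaw": -50},
    {"x": 0, "y": 0, "z": -33, "yaw": -60},
    {"x": 0, "y": 0, "z": -40, "yaw": -70},
    {"x": 0, "y": 0, "z": -48, "yaw": -80},
    {"x": 0, "y": 0, "z": -55, "yaw": -90},
    {"x": 0, "y": 0, "z": -58, "yaw": -90},
    {"x": 0, "y": 0, "z": -58, "yaw": -90},
  ],
)

```text
time: 4.2
ee_pos: [0.4518, -0.34, 0.2089]
tcp_rot: [-164.1, 4.6, -45.2]
wrist_force: [-0.2, -0.1, 0.0]
opening: 0.0003
```

```bash
python3 - <<'E'
from h import *
o=get_obs();print(o["q"],o["qd"],o["ee_pos"],o["tcp_rot"],o["wrist_force"])
for n in ("side","scene"):
    p,d=camera(n); cv2.imwrite(f"pics/{n}2.png",p[:,:,::-1])
E
```

```text
[-45.23337253  10.72556211  13.97631944  97.84578416  15.85572693
 179.94294058] [-20.73275055  -7.72865439 -12.10082376   0.34148196   7.73562592
  -0.13525139] [ 0.45182824 -0.34002558  0.2089327 ] [-164.13986921    4.57943517  -45.17830827] [-0.23961036 -0.06691002  0.0237178 ]
```

View pics/side2.png

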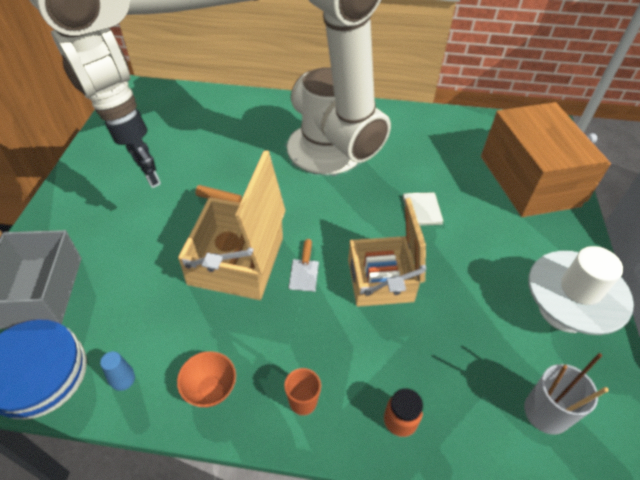

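View pics/scene2.png

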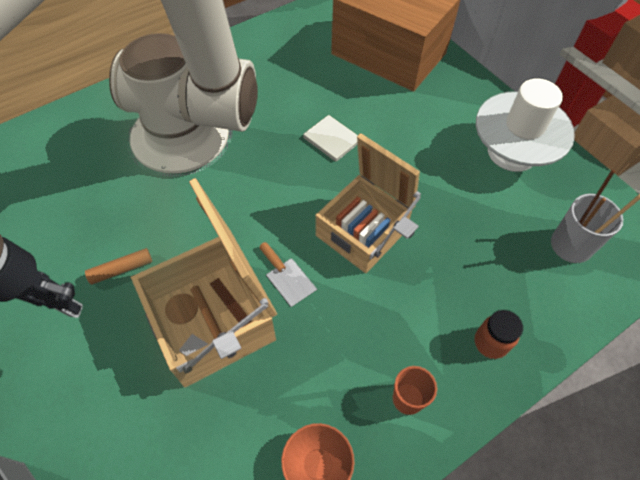

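The turn ran joint 6 into its 180° limit, so the arm swung away. It touched nothing: both chests in scene2 and side2 are unchanged. I'll turn the other way and see whether the tilt recovers.

Call:
servo_tool(
  steps=[
    {"x": 0, "y": 0, "z": 10, "yaw": 10},
    {"x": 0, "y": 0, "z": 20, "yaw": 20},
    {"x": 0, "y": 0, "z": 30, "yaw": 30},
    {"x": 0, "y": 0, "z": 40, "yaw": 40},
    {"x": 0, "y": 0, "z": 40, "yaw": 40},
  ],
)

```text
time: 4.92
ee_pos: [0.4516, -0.3408, 0.2493]
tcp_rot: [-164.2, 4.6, -5.3]
wrist_force: [-0.3, 0.1, -0.3]
opening: -0.0002
```

```bash
python3 - <<'E'
from h import *
from scipy.spatial.transform import Rotation as Ro
o=get_obs(); print(o["ee_pos"],o["tcp_rot"],o["q"])
R0=Ro.from_euler("xyz",o["tcp_rot"],degrees=True)
for dy in (60,75,90,180):
    R=(Ro.from_euler("z",dy,degrees=True)*R0).as_matrix()
    c=[R@[sx*.011,sy*.0145,.022] for sx in(1,-1) for sy in (1,-1)]
    print(dy,"z",R[:,2].round(3),"y",R[:,1].round(3),"x",R[:,0].round(3)); print((1000*np.array(c)).round(1).tolist())
    m=np.mean(sorted(c,key=lambda v:v[2])[:2],0); print("lowedge",m, "TCP target",np.array([.6108,-.1717,.164])-m, "shift mm",1000*(np.array([.6108,-.1717,.164])-m-o["ee_pos"]))
E
```

```text
[ 0.45159644 -0.34075721  0.24926543] [-164.21456504    4.55967142   -5.29510208] [-42.21552424  22.19602937  32.27814877 113.25856655   9.87684657
 142.56849298]
60 z [-0.266  0.095 -0.959] y [ 0.773 -0.574 -0.271] x [ 0.576  0.814 -0.079]
[[11.7, 2.7, -25.9], [-10.7, 19.4, -18.0], [-1.0, -15.2, -24.2], [-23.4, 1.5, -16.3]]
lowedge [ 0.0053501  -0.0062336  -0.02503535] TCP target [ 0.6054499  -0.1654664   0.18903535] shift mm [153.85346507 175.29080981 -60.2300812 ]
75 z [-0.282  0.023 -0.959] y [ 0.895 -0.354 -0.271] x [ 0.346  0.935 -0.079]
[[10.6, 5.6, -25.9], [-15.4, 15.9, -18.0], [3.0, -14.9, -24.2], [-23.0, -4.7, -16.3]]
lowedge [ 0.00678117 -0.00463649 -0.02503535] TCP target [ 0.60401883 -0.16706351  0.18903535] shift mm [152.42239064 173.69369748 -60.2300812 ]
90 z [-0.278 -0.051 -0.959] y [ 0.956 -0.11  -0.271] x [ 0.092  0.993 -0.079]
[[8.8, 8.2, -25.9], [-19.0, 11.4, -18.0], [6.7, -13.6, -24.2], [-21.0, -10.4, -16.3]]
lowedge [ 0.00775012 -0.00272341 -0.02503535] TCP target [ 0.60304988 -0.16897659  0.18903535] shift mm [151.45344198 171.78061612 -60.2300812 ]
180 z [ 0.051 -0.278 -0.959] y [ 0.11   0.956 -0.271] x [-0.993  0.092 -0.079]
[[-8.2, 8.8, -25.9], [-11.4, -19.0, -18.0], [13.6, 6.7, -24.2], [10.4, -21.0, -16.3]]
lowedge [ 0.00272341  0.00775012 -0.02503535] TCP target [ 0.60807659 -0.17945012  0.18903535] shift mm [156.48015692 161.30708675 -60.2300812 ]
```

Call:
servo_tool(
  steps=[
    {"x": 15, "y": 17, "z": 3, "yaw": 10},
    {"x": 34, "y": 38, "z": 5, "yaw": 20},
    {"x": 50, "y": 57, "z": 5, "yaw": 30},
    {"x": 67, "y": 76, "z": 5, "yaw": 40},
    {"x": 84, "y": 95, "z": 5, "yaw": 50},
    {"x": 101, "y": 115, "z": 5, "yaw": 60},
    {"x": 118, "y": 134, "z": 5, "yaw": 70},
    {"x": 134, "y": 153, "z": 0, "yaw": 80},
    {"x": 151, "y": 172, "z": -10, "yaw": 90},
    {"x": 151, "y": 172, "z": -30, "yaw": 90},
    {"x": 151, "y": 172, "z": -45, "yaw": 90},
    {"x": 151, "y": 172, "z": -45, "yaw": 90},
  ],
)

```text
time: 6.42
ee_pos: [0.6019, -0.1688, 0.2033]
tcp_rot: [-164.2, 4.6, 84.5]
wrist_force: [-0.3, -0.2, 0.9]
opening: -0.0
```

```bash
python3 - <<'E'
from h import *
print(get_obs()["q"])
for n in ("side","wrist"):
    p,d=camera(n); cv2.imwrite(f"pics/{n}3.png",(p[:,:,::-1] if n=="wrist" else cv2.resize(p[130:310,150:320],None,fx=3,fy=3)[:,:,::-1]))
E
```

```text
[-12.65893921  33.80590793  43.04456054 114.48360023  -6.31853754
  84.31823955]
```

View pics/side3.png

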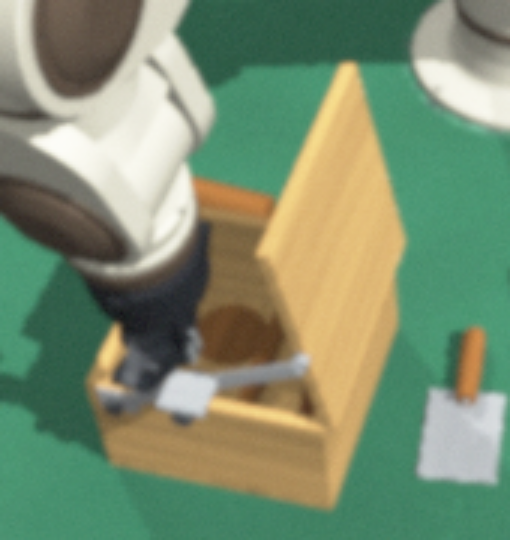

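View pics/wrist3.png

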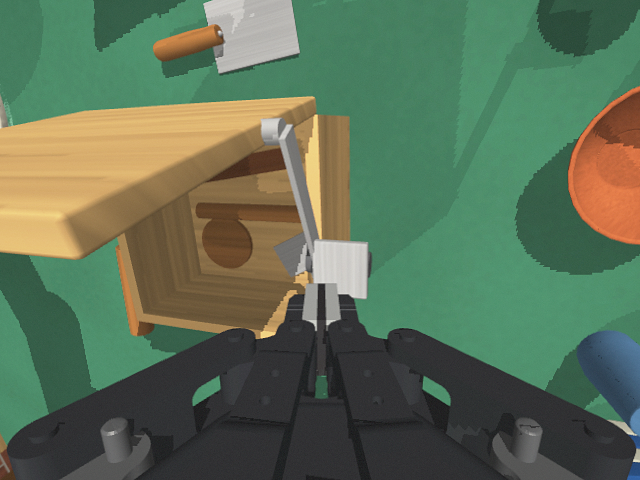

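```bash
python3 - <<'E'
from h import *
from scipy.spatial.transform import Rotation as Ro
o=get_obs(); R=Ro.from_euler("xyz",o["tcp_rot"],degrees=True).as_matrix()
pts=[o["ee_pos"]+R@[sx*.011,sy*.0145,.022] for sx in(1,-1) for sy in (1,-1)]+[o["ee_pos"],np.array([.6025,-.175,.164])]
c=camera_params("side")
u=cv2.projectPoints(np.array(pts),c["rvec"],c["tvec"],c["intrinsics"],c["D"])[0].reshape(-1,2)
print(((u-[150,130])*3).round())
print(o["ee_pos"])
for n in ("side","scene"):
    p,d=camera(n); np.save(f"pics/{n}4_d.npy",d)
    W=cloud(n,d); hsv=cv2.cvtColor(p,cv2.COLOR_RGB2HSV)
    m=(hsv[...,1]<60)&(hsv[...,2]>100)&(abs(W[...,2]-.164)<.004)&(np.hypot(W[...,0]-.6,W[...,1]+.175)<.04)
    print(n,m.sum(),W[m].mean(0))
    p2=p.copy()
    x,y=(180,230) if n=="side" else (190,300)
    v=cv2.resize(p[y:y+70,x:x+80],None,fx=7,fy=7,interpolation=cv2.INTER_NEAREST); cv2.imwrite(f"pics/{n}4.png",v[:,:,::-1])
    c=camera_params(n);u=cv2.projectPoints(np.array(pts),c["rvec"],c["tvec"],c["intrinsics"],c["D"])[0].reshape(-1,2);print(((u-[x,y])*7).round().tolist())
E
```

```text
[[199. 391.]
 [212. 355.]
 [170. 384.]
 [183. 347.]
 [186. 357.]
 [186. 392.]]
[ 0.60230267 -0.16899722  0.20493821]
side 242 [ 0.60078898 -0.17397994  0.1642455 ]
[[254.0, 213.0], [285.0, 127.0], [186.0, 195.0], [217.0, 110.0], [224.0, 134.0], [224.0, 214.0]]
scene 124 [ 0.61057896 -0.18527655  0.16421467]
[[313.0, 280.0], [260.0, 164.0], [223.0, 322.0], [170.0, 205.0], [245.0, 228.0], [250.0, 307.0]]
```

View pics/side4.png

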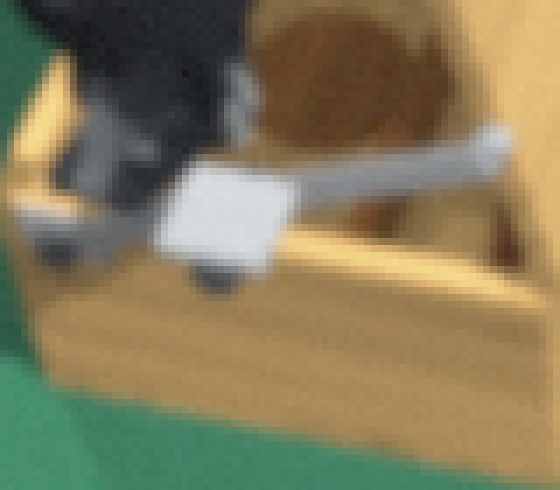

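View pics/scene4.png

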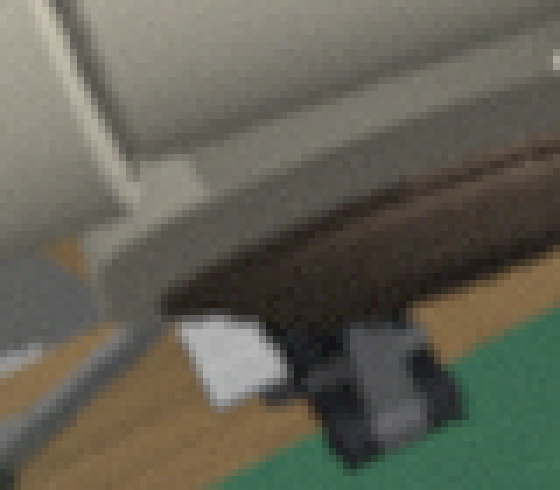

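```bash
python3 - <<'E'
from h import *
from scipy.spatial.transform import Rotation as Ro
o=get_obs();print(o["ee_pos"],o["tcp_rot"],o["q"],o["qd"].round(2))
for n,x,y,(a,b) in (("side",180,230,(105,150)),("scene",190,300,(385,370))):
    d=np.load(f"pics/{n}4_d.npy"); W=cloud(n,d)
    for (i,j) in ((a,b),(a+14,b+14),(a-20,b+20),(a+20,b+40),(a,b-60)): print(n,i,j,W[y+j//7,x+i//7].round(4))
p,d=camera("wrist");c=camera_params("wrist")
print(c["intrinsics"],c["D"])
v,u=np.mgrid[:480,:640]
q=cv2.undistortPoints(np.stack([u,v],-1).reshape(-1,1,2).astype(float),c["intrinsics"],c["D"]).reshape(480,640,2)
X=np.dstack([q*d[...,None],d]);H=c["hand_eye"];Tt=X@H[:3,:3].T+H[:3,3]
R=Ro.from_euler("xyz",o["tcp_rot"],degrees=True).as_matrix()
for uv in ((320,300),(310,320),(340,268),(320,330),(340,305)): print(uv,d[uv[1],uv[0]],"tool",Tt[uv[1],uv[0]].round(4),"world",(R@Tt[uv[1],uv[0]]+o["ee_pos"]).round(4))
E
```

```text
[ 0.6026235  -0.16903693  0.20524384] [-164.30837285    4.57587287   84.60905242] [-12.6587189   33.81855893  43.32014678 114.58119001  -6.33859278
  84.20291535] [-0.02  0.27  0.18 -0.15 -0.1  -0.37]
side 105 150 [ 0.6786 -0.1674  0.2952]
side 119 164 [ 0.6783 -0.1646  0.2894]
side 85 170 [ 0.6835 -0.1724  0.2914]
side 125 190 [ 0.6879 -0.1617  0.29  ]
side 105 90 [ 0.6717 -0.1663  0.3137]
scene 385 370 [ 0.6811 -0.1664  0.301 ]
scene 399 384 [ 0.6827 -0.1651  0.2948]
scene 365 390 [ 0.6825 -0.1718  0.3013]
scene 405 410 [ 0.6864 -0.1677  0.2918]
scene 385 310 [ 0.7361 -0.1751  0.4732]
[[341.91593757   0.         321.0180698 ]
 [  0.         341.91593757 243.74995065]
 [  0.           0.           1.        ]] [-0.02416903  0.          0.          0.          0.        ]
(320, 300) 0.13186164 tool [ 0.0108 -0.0012 -0.034 ] world [ 0.6119 -0.1565  0.2374]
(310, 320) 0.11603026 tool [ 0.0109 -0.0045 -0.0504] world [ 0.6132 -0.1552  0.254 ]
(340, 268) 0.205822 tool [-0.0018  0.0107  0.0392] world [ 0.6019 -0.174   0.1649]
(320, 330) 0.115928754 tool [ 0.0076 -0.0011 -0.0514] world [ 0.6165 -0.1587  0.2543]
(340, 305) 0.13698763 tool [ 0.0067  0.0068 -0.0298] world [ 0.618  -0.1617  0.2315]
```

The fingers are over the pad: the wrist view puts the pad at (0.602,-0.174,0.165). The grey piece seen in the fixed views is only the outer gripper knuckle. Now I'll press down.

Call:
servo_tool(
  steps=[
    {"x": 0, "y": 0, "z": -5, "yaw": 0},
    {"x": 0, "y": 0, "z": -10, "yaw": 0},
    {"x": 0, "y": 0, "z": -13, "yaw": 0},
    {"x": 0, "y": 0, "z": -16, "yaw": 0},
    {"x": 0, "y": 0, "z": -18, "yaw": 0},
    {"x": 0, "y": 0, "z": -20, "yaw": 0},
    {"x": 0, "y": 0, "z": -22, "yaw": 0},
  ],
)

```text
time: 7.55
ee_pos: [0.6027, -0.169, 0.1831]
tcp_rot: [-164.3, 4.6, 84.6]
wrist_force: [-0.0, -0.3, -0.6]
opening: -0.0001
```

Call:
servo_tool(
  steps=[
    {"x": 0, "y": 0, "z": -2, "yaw": 0},
    {"x": 0, "y": 0, "z": -4, "yaw": 0},
    {"x": 0, "y": 0, "z": -6, "yaw": 0},
    {"x": 0, "y": 0, "z": -6, "yaw": 0},
  ],
)

```text
time: 8.05
ee_pos: [0.6027, -0.169, 0.1769]
tcp_rot: [-164.3, 4.6, 84.6]
wrist_force: [0.7, -0.2, -0.1]
opening: -0.0001
```

```bash
python3 - <<'E'
from h import *
print(get_obs()["wrist_force"],get_obs()["ee_pos"])
for n in ("side","wrist"):
    p,d=camera(n); cv2.imwrite(f"pics/{n}5.png",(p[:,:,::-1] if n=="wrist" else cv2.resize(p[130:310,150:320],None,fx=3,fy=3)[:,:,::-1]))
E
```

```text
[ 0.67600618 -0.15287321 -0.11457677] [ 0.60268764 -0.1689941   0.17689571]
```

View pics/wrist5.png

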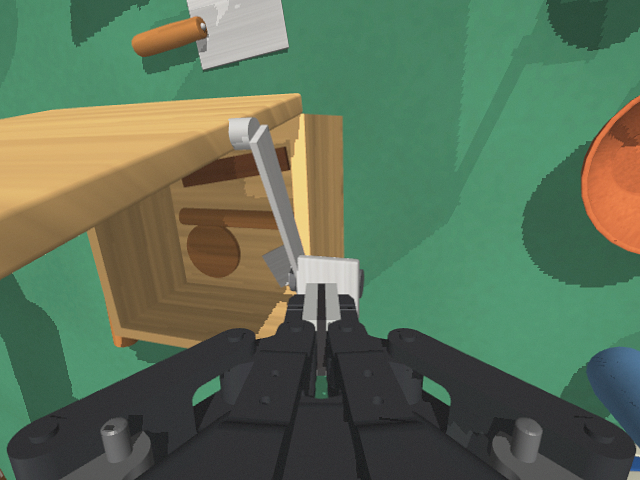

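View pics/side5.png

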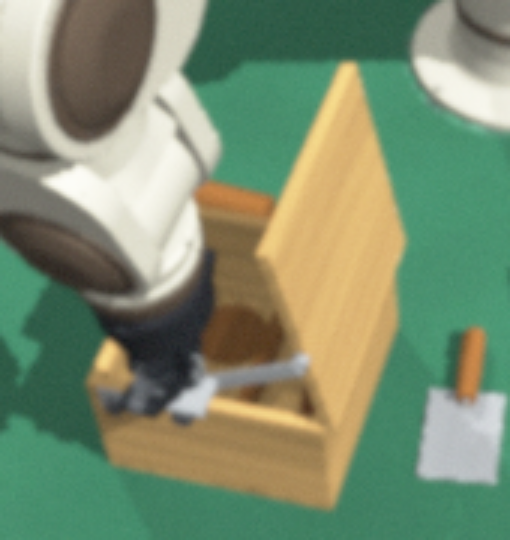

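```bash
python3 - <<'E'
from h import *
from scipy.spatial.transform import Rotation as Ro
p,d=camera("wrist");c=camera_params("wrist");o=get_obs()
v,u=np.mgrid[:480,:640]
q=cv2.undistortPoints(np.stack([u,v],-1).reshape(-1,1,2).astype(float),c["intrinsics"],c["D"]).reshape(480,640,2)
X=np.dstack([q*d[...,None],d]);H=c["hand_eye"];Tt=X@H[:3,:3].T+H[:3,3]
R=Ro.from_euler("xyz",o["tcp_rot"],degrees=True).as_matrix()
for uv in ((330,265),(305,265),(352,265),(330,275),(320,282),(345,282),(320,287),(320,292),(330,292),(295,310),(345,310),(322,320)): print(uv,"tool",Tt[uv[1],uv[0]].round(4),"world",(R@Tt[uv[1],uv[0]]+o["ee_pos"]).round(4), p[uv[1],uv[0]])
E
```

```text
(330, 265) tool [0.0093 0.0039 0.0121] world [ 0.604  -0.1608  0.1637] [214 211 208]
(305, 265) tool [ 0.0087 -0.0091  0.0138] world [ 0.591  -0.16    0.1656] [216 214 211]
(352, 265) tool [0.0108 0.0149 0.0077] world [ 0.6158 -0.1603  0.1649] [210 206 202]
(330, 275) tool [0.0042 0.0039 0.0111] world [ 0.6038 -0.1658  0.1651] [214 211 206]
(320, 282) tool [-0.0006 -0.0013  0.0134] world [ 0.5977 -0.1701  0.1647] [225 222 219]
(345, 282) tool [0.0008 0.0117 0.0099] world [ 0.6112 -0.17    0.1644] [209 206 204]
(320, 287) tool [ 0.0112 -0.0012 -0.0221] world [ 0.6087 -0.1566  0.1978] [48 46 47]
(320, 292) tool [ 0.0109 -0.0012 -0.0267] world [ 0.61   -0.1566  0.2022] [49 47 47]
(330, 292) tool [ 0.0112  0.0029 -0.0273] world [ 0.6141 -0.1568  0.2017] [162 163 159]
(295, 310) tool [ 0.0075 -0.0107 -0.0359] world [ 0.6031 -0.1586  0.2139] [63 63 66]
(345, 310) tool [ 0.0077  0.0084 -0.0364] world [ 0.6215 -0.1604  0.2092] [61 62 65]
(322, 320) tool [ 0.0107 -0.0005 -0.0501] world [ 0.6171 -0.1558  0.2245] [64 60 60]
```

```bash
python3 - <<'E'
from h import *
from scipy.spatial.transform import Rotation as Ro
rays=[]
for n,u in (("side",(155,184)),("scene",(74,313))):
    c=camera_params(n);R=cv2.Rodrigues(c["rvec"])[0];q=cv2.undistortPoints(np.array([[u]],float),c["intrinsics"],c["D"])[0,0]
    rays.append((-R.T@c["tvec"],R.T@np.array([q[0],q[1],1])))
A=np.stack([rays[0][1],-rays[1][1]],1);t=np.linalg.lstsq(A,rays[1][0]-rays[0][0],rcond=None)[0]
a=rays[0][0]+t[0]*rays[0][1];b=rays[1][0]+t[1]*rays[1][1];print(a,b)
R=Ro.from_euler("xyz",[-164.14,4.58,-45.18],degrees=True).as_matrix()
print("tool",R.T@((a+b)/2-[.4518,-.3400,.2089]))
E
```

```text
[ 0.44428451 -0.3473111   0.21606092] [ 0.44654742 -0.34910956  0.21495012]
tool [ 0.00079212  0.00809464 -0.0092546 ]
```

The wrist depth shows the fingertips still well above the pad: the tips end further back on the tool axis than stated. I'll shift inward a little and descend until I feel contact.

Call:
servo_tool(
  steps=[
    {"x": -4, "y": 0, "z": -3, "yaw": 0},
    {"x": -7, "y": 0, "z": -6, "yaw": 0},
    {"x": -7, "y": 0, "z": -9, "yaw": 0},
    {"x": -7, "y": 0, "z": -12, "yaw": 0},
    {"x": -7, "y": 0, "z": -14, "yaw": 0},
    {"x": -7, "y": 0, "z": -14, "yaw": 0},
  ],
)

```text
time: 8.95
ee_pos: [0.5957, -0.169, 0.163]
tcp_rot: [-164.3, 4.6, 84.6]
wrist_force: [-0.4, -1.0, 0.3]
opening: -0.0
```

```bash
cat > w.py <<'E'
from h import *
import sys
from scipy.spatial.transform import Rotation as Ro
def wr(name):
    o=get_obs();p,d=camera("wrist");c=camera_params("wrist")
    v,u=np.mgrid[:480,:640]
    q=cv2.undistortPoints(np.stack([u,v],-1).reshape(-1,1,2).astype(float),c["intrinsics"],c["D"]).reshape(480,640,2)
    X=np.dstack([q*d[...,None],d]);H=c["hand_eye"];Tt=X@H[:3,:3].T+H[:3,3]
    R=Ro.from_euler("xyz",o["tcp_rot"],degrees=True).as_matrix()
    cv2.imwrite(f"pics/{name}.png",p[:,:,::-1])
    print(o["time"],o["ee_pos"],o["wrist_force"])
    return Tt,Tt@R.T+o["ee_pos"],p
E
python3 - <<'E'
from w import *
T,W,p=wr("wrist6")
for r in range(262,345,6): print(r,[(T[r,c]*1000).round().astype(int).tolist()+[W[r,c,2].round(3)] for c in (310,345)])
E
```

```text
8.95 [ 0.59571156 -0.16901759  0.1629544 ] [-0.35241487 -0.95614114  0.29522177]
262 [[-4, -8, 56, np.float64(0.111)], [-35, 22, 152, np.float64(0.014)]]
268 [[12, -6, -1, np.float64(0.164)], [12, 11, -2, np.float64(0.161)]]
274 [[9, -6, 0, np.float64(0.164)], [11, 10, -6, np.float64(0.165)]]
280 [[6, -6, -1, np.float64(0.165)], [8, 10, -6, np.float64(0.165)]]
286 [[11, -5, -20, np.float64(0.183)], [5, 11, -5, np.float64(0.165)]]
292 [[11, -5, -26, np.float64(0.189)], [2, 11, -6, np.float64(0.165)]]
298 [[11, -5, -33, np.float64(0.195)], [7, 9, -24, np.float64(0.183)]]
304 [[11, -5, -39, np.float64(0.2)], [7, 9, -30, np.float64(0.188)]]
310 [[11, -5, -43, np.float64(0.205)], [7, 9, -34, np.float64(0.193)]]
316 [[11, -5, -48, np.float64(0.21)], [7, 8, -39, np.float64(0.198)]]
322 [[12, -4, -54, np.float64(0.215)], [14, 7, -57, np.float64(0.215)]]
328 [[12, -4, -58, np.float64(0.219)], [13, 7, -60, np.float64(0.218)]]
334 [[12, -4, -61, np.float64(0.222)], [12, 7, -62, np.float64(0.219)]]
340 [[12, -4, -65, np.float64(0.225)], [11, 6, -64, np.float64(0.222)]]
```

View pics/wrist6.png

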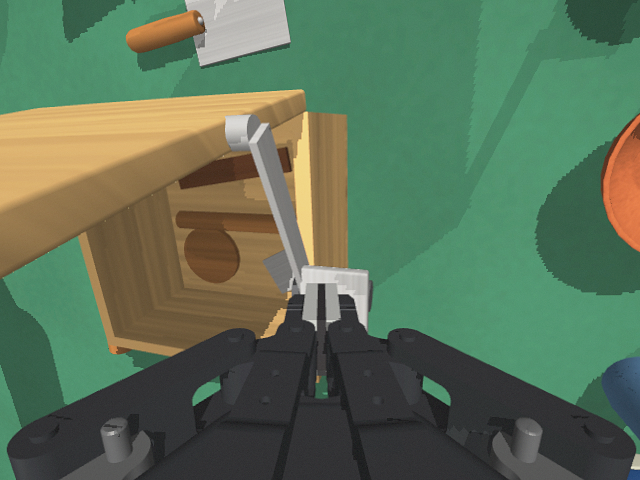

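Call:
servo_tool(
  steps=[
    {"x": 0, "y": 0, "z": -4, "yaw": 0},
    {"x": 0, "y": 0, "z": -8, "yaw": 0},
    {"x": 0, "y": 0, "z": -11, "yaw": 0},
    {"x": 0, "y": 0, "z": -14, "yaw": 0},
    {"x": 0, "y": 0, "z": -16, "yaw": 0},
  ],
)

```text
time: 9.62
ee_pos: [0.596, -0.1677, 0.1479]
tcp_rot: [-164.4, 4.5, 84.7]
wrist_force: [-0.2, 8.3, 8.2]
opening: -0.0001
```

Call:
servo_tool(
  steps=[
    {"x": 0, "y": 0, "z": -2, "yaw": 0},
    {"x": 0, "y": 0, "z": -4, "yaw": 0},
  ],
)

```text
time: 9.88
ee_pos: [0.5962, -0.166, 0.145]
tcp_rot: [-164.5, 4.3, 84.7]
wrist_force: [0.1, 11.6, 10.8]
opening: -0.0
```

Call:
servo_tool(
  steps=[
    {"x": 0, "y": 2, "z": -3, "yaw": 0},
    {"x": 0, "y": 4, "z": -6, "yaw": 0},
    {"x": 0, "y": 6, "z": -8, "yaw": 0},
    {"x": 0, "y": 6, "z": -8, "yaw": 0},
  ],
)

```text
time: 10.38
ee_pos: [0.5963, -0.16, 0.1368]
tcp_rot: [-164.5, 4.3, 84.7]
wrist_force: [2.0, 1.6, 1.7]
opening: 0.0002
```

```bash
python3 - <<'E'
from w import *
T,W,p=wr("wrist7")
for r in range(262,300,6): print(r,[(T[r,c]*1000).round().astype(int).tolist()+W[r,c].round(3).tolist() for c in (310,345)])
E
```

```text
10.375 [ 0.59634642 -0.15995209  0.13683621] [2.01460759 1.59158498 1.74554272]
262 [[-1, -8, 48, 0.576, -0.162, 0.093], [-31, 21, 139, 0.576, -0.199, 0.0]]
268 [[14, -6, -5, 0.593, -0.145, 0.142], [-37, 21, 139, 0.575, -0.205, -0.0]]
274 [[12, -6, -8, 0.594, -0.147, 0.145], [13, 10, -12, 0.61, -0.147, 0.145]]
280 [[9, -6, -8, 0.594, -0.15, 0.145], [11, 10, -12, 0.61, -0.15, 0.145]]
286 [[11, -5, -20, 0.598, -0.148, 0.157], [7, 10, -12, 0.61, -0.153, 0.145]]
292 [[11, -5, -28, 0.6, -0.147, 0.164], [5, 10, -14, 0.61, -0.155, 0.147]]
298 [[11, -5, -33, 0.602, -0.147, 0.169], [7, 9, -24, 0.612, -0.153, 0.157]]
```

View pics/wrist7.png

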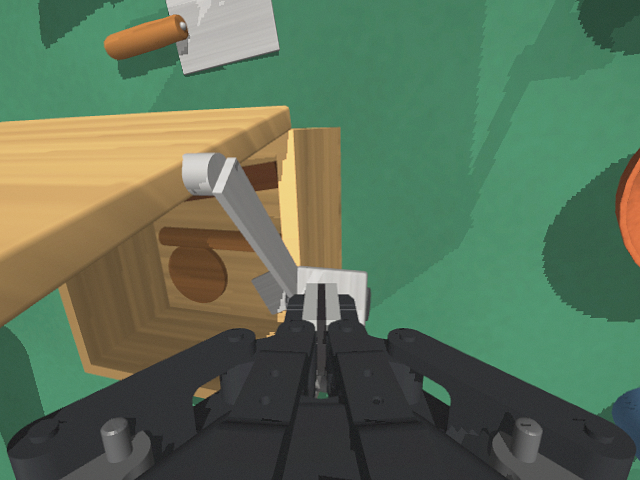

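Call:
servo_tool(
  steps=[
    {"x": 0, "y": 2, "z": -3, "yaw": 0},
    {"x": 0, "y": 3, "z": -5, "yaw": 0},
    {"x": 0, "y": 4, "z": -7, "yaw": 0},
    {"x": 0, "y": 4, "z": -8, "yaw": 0},
    {"x": 0, "y": 4, "z": -8, "yaw": 0},
  ],
)

```text
time: 11.05
ee_pos: [0.5965, -0.1557, 0.1289]
tcp_rot: [-164.5, 4.3, 84.7]
wrist_force: [4.1, 0.3, 4.5]
opening: 0.0003
```

Call:
servo_tool(
  steps=[
    {"x": 0, "y": -2, "z": 10, "yaw": 0},
    {"x": 0, "y": -5, "z": 30, "yaw": 0},
    {"x": 5, "y": -5, "z": 60, "yaw": 0},
  ],
)

```text
time: 11.42
ee_pos: [0.6006, -0.161, 0.189]
tcp_rot: [-164.3, 4.3, 84.7]
wrist_force: [1.0, -0.2, 0.6]
opening: 0.0003
```

```bash
python3 - <<'E'
from w import *
T,W,p=wr("wrist8")
hsv=cv2.cvtColor(p,cv2.COLOR_RGB2HSV)
m=(hsv[...,1]<30)&(hsv[...,2]>150)&(np.hypot(W[...,0]-.602,W[...,1]+.162)<.04)&(W[...,2]>.12)&(W[...,2]<.165)
P=W[m];print(len(P),P.mean(0),P.min(0),P.max(0))
p,d=camera("side");cv2.imwrite("pics/side8.png",cv2.resize(p[130:310,150:320],None,fx=3,fy=3)[:,:,::-1])
E
```

```text
11.425 [ 0.60055298 -0.16098475  0.18901641] [ 1.00914967 -0.19879452  0.58641368]
2999 [ 0.60250283 -0.15892146  0.13957353] [ 0.57927173 -0.17705975  0.12945226] [ 0.61966616 -0.14027448  0.145976  ]
```

View pics/wrist8.png

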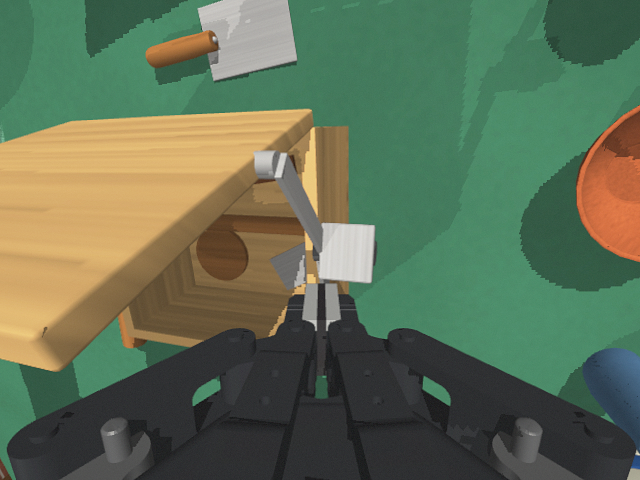

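View pics/side8.png

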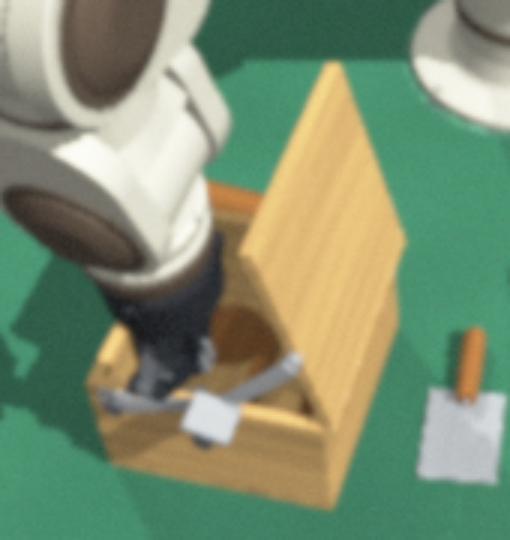

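The stay is broken: in the wrist view the pad is at (348,252), 25 mm lower and 15 mm towards the hinge, and the links are bent. Next I'll measure the lid as it stands and raise the tool.

Call:
servo_tool(
  steps=[
    {"x": 3, "y": 0, "z": 40, "yaw": 0},
    {"x": 3, "y": 0, "z": 90, "yaw": 0},
    {"x": 0, "y": 0, "z": 140, "yaw": 10},
    {"x": -10, "y": 10, "z": 150, "yaw": 20},
    {"x": -25, "y": 25, "z": 150, "yaw": 30},
    {"x": -40, "y": 45, "z": 150, "yaw": 40},
    {"x": -55, "y": 65, "z": 150, "yaw": 50},
    {"x": -70, "y": 85, "z": 150, "yaw": 60},
    {"x": -85, "y": 105, "z": 150, "yaw": 70},
    {"x": -100, "y": 125, "z": 150, "yaw": 80},
    {"x": -112, "y": 140, "z": 150, "yaw": 90},
    {"x": -112, "y": 140, "z": 150, "yaw": 90},
  ],
)

```text
time: 13.02
ee_pos: [0.4887, -0.0206, 0.3426]
tcp_rot: [-164.7, 4.4, 174.8]
wrist_force: [0.6, -0.2, -0.3]
opening: 0.0
```

```bash
cat > lid.py <<'E'
from h import *
def lid(n):
    p,d=camera(n);W=cloud(n,d)
    hsv=cv2.cvtColor(p,cv2.COLOR_RGB2HSV); m=(hsv[...,0]>8)&(hsv[...,0]<25)&(hsv[...,1]>60)&(d>0)
    cx=np.array([.996,-.085]);cy=np.array([.085,.996]);Q=W[...,:2]-[.478,-.168]
    a=Q@cx;b=Q@cy;z=W[...,2]
    m&=(abs(a)<.1)&(abs(b)<.13)&(z>.125)&(z<.33)
    if n=="scene": pass
    A=np.stack([a[m],b[m],z[m]],1)
    q=cv2.fitLine(A[:,1:].astype(np.float32).reshape(-1,1,2),cv2.DIST_HUBER,0,.005,.005).ravel()
    ang=np.degrees(np.arctan2(q[1],-q[0]))
    print(n,len(A),"angle from shut",ang%180,"mid b,z",q[2:],"b,z of top:",A[A[:,2]>np.percentile(A[:,2],98)].mean(0),"zmax",np.percentile(A[:,2],99.5))
    return p,d
if __name__=="__main__":
    import sys
    t=sys.argv[1]
    o=get_obs();print(o["ee_pos"],o["tcp_rot"],o["q"].round(1))
    for n in ("side","scene"):
        p,d=lid(n);cv2.imwrite(f"pics/{n}{t}.png",p[:,:,::-1])
E
python3 lid.py 9
```

```text
[ 0.48866552 -0.02057572  0.34259561] [-164.6751267     4.3522112   174.75284241] [  7.2  -1.   16.8 107.  -15.9  12.9]
side 3412 angle from shut 76.07463 mid b,z [0.0806342  0.20453276] b,z of top: [0.00441015 0.0558879  0.29812106] zmax 0.29839983623104943
scene 2479 angle from shut 74.72012 mid b,z [0.07020538 0.2506601 ] b,z of top: [0.0123198  0.05782971 0.2988342 ] zmax 0.29908829435054285
```

View pics/side9.png

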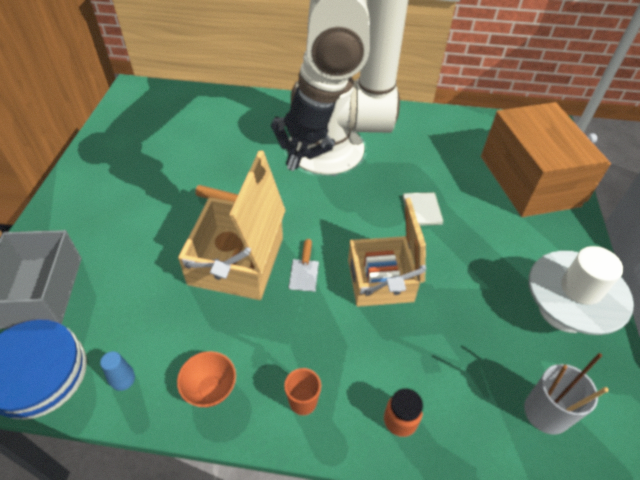

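View pics/scene9.png

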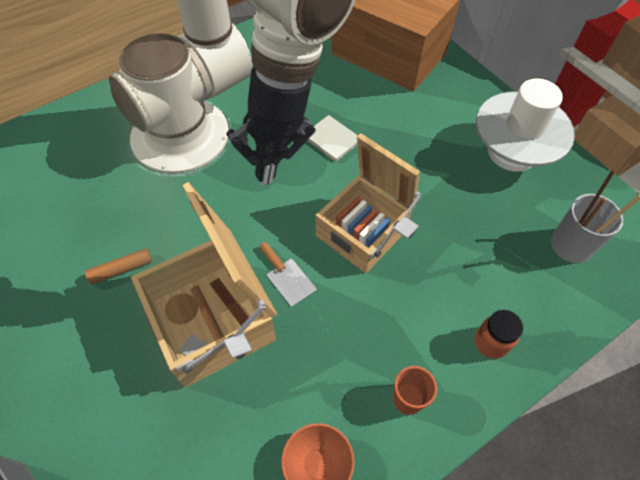

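```bash
python3 - <<'E'
from h import *
from scipy.spatial.transform import Rotation as Ro
rays=[]
for n,u in (("side",(291.5,164)),("scene",(265,180))):
    c=camera_params(n);R=cv2.Rodrigues(c["rvec"])[0];q=cv2.undistortPoints(np.array([[u]],float),c["intrinsics"],c["D"])[0,0]
    rays.append((-R.T@c["tvec"],R.T@np.array([q[0],q[1],1])))
A=np.stack([rays[0][1],-rays[1][1]],1);t=np.linalg.lstsq(A,rays[1][0]-rays[0][0],rcond=None)[0]
a=rays[0][0]+t[0]*rays[0][1];b=rays[1][0]+t[1]*rays[1][1];print(a,b)
o=get_obs();R=Ro.from_euler("xyz",o["tcp_rot"],degrees=True).as_matrix()
print("tool",R.T@((a+b)/2-o["ee_pos"]))
# plan, chest frame (y,z): hinge (95,110)
loc=np.array([[sx*11,sy*14,-18] for sx in(1,-1) for sy in(1,-1)])@R.T
cy=np.array([.085,.996]);by=loc[:,:2]@cy
print("corners b,z",np.c_[by,loc[:,2]].round(1).tolist())
b0=(o["ee_pos"][:2]-[.478,-.168])@cy*1000; a0=(o["ee_pos"][:2]-[.478,-.168])@np.array([.996,-.085])*1000
print("TCP now chest",a0,b0,o["ee_pos"][2]*1000)
s=172
for th in [76,70,60,50,40,30,20,10,5,0]:
    t=np.radians(th);n=np.array([np.sin(t),np.cos(t)])
    P=np.array([95,110])+s*np.array([-np.cos(t),np.sin(t)])+12*n
    e=np.array([95,110])+190*np.array([-np.cos(t),np.sin(t)])+12*n
    C=np.c_[by,loc[:,2]]; k=np.argmin(C@n); T=P-C[k]
    # world y shift (along chest y mainly) relative to now
    print(th,"contact",P.round(),"edge",e.round(),"TCP b,z",T.round(1),"shift y,z",(T-[b0,o["ee_pos"][2]*1000]).round(1),k)
E
```

```text
[ 0.49409441 -0.01491272  0.36864868] [ 0.49826879 -0.01787338  0.36472008]
tool [-0.00772566 -0.00117007 -0.02496623]
corners b,z [[18.4, 12.8], [-8.6, 20.2], [18.2, 14.4], [-8.8, 21.8]]
TCP now chest -0.7153809977497351 147.13322913475284 341.7892985996392
76 contact [ 65. 280.] edge [ 61. 297.] TCP b,z [ 73.6 259.6] shift y,z [-73.5 -82.2] 1
70 contact [ 47. 276.] edge [ 41. 293.] TCP b,z [ 56.1 255.5] shift y,z [-91.1 -86.2] 1
60 contact [ 19. 265.] edge [ 10. 281.] TCP b,z [ 28.  244.8] shift y,z [-119.1  -97. ] 1
50 contact [ -6. 249.] edge [-18. 263.] TCP b,z [  2.2 229.3] shift y,z [-144.9 -112.5] 1
40 contact [-29. 230.] edge [-43. 241.] TCP b,z [-20.4 209.6] shift y,z [-167.6 -132.2] 1
30 contact [-48. 206.] edge [-64. 215.] TCP b,z [-39.4 186.2] shift y,z [-186.5 -155.6] 1
20 contact [-63. 180.] edge [-79. 186.] TCP b,z [-53.9 159.9] shift y,z [-201.1 -181.9] 1
10 contact [-72. 152.] edge [-90. 155.] TCP b,z [-90.7 138.9] shift y,z [-237.8 -202.9] 0
5 contact [-75. 137.] edge [-93. 139.] TCP b,z [-93.7 124.2] shift y,z [-240.8 -217.6] 0
0 contact [-77. 122.] edge [-95. 122.] TCP b,z [-95.4 109.2] shift y,z [-242.5 -232.6] 0
```

Call:
servo_tool(
  steps=[
    {"x": -1, "y": -10, "z": -30, "yaw": 0},
    {"x": -2, "y": -25, "z": -60, "yaw": 0},
    {"x": -3, "y": -40, "z": -80, "yaw": 0},
    {"x": -5, "y": -55, "z": -81, "yaw": 0},
    {"x": -6, "y": -65, "z": -81, "yaw": 0},
    {"x": -6, "y": -72, "z": -82, "yaw": 0},
    {"x": -6, "y": -77, "z": -83, "yaw": 0},
    {"x": -7, "y": -82, "z": -84, "yaw": 0},
    {"x": -7, "y": -86, "z": -85, "yaw": 0},
  ],
)

```text
time: 14.25
ee_pos: [0.4831, -0.1073, 0.2573]
tcp_rot: [-164.7, 4.4, 174.5]
wrist_force: [0.3, 2.0, 4.5]
opening: 0.0001
```

```bash
python3 lid.py 10
```

```text
[ 0.48309652 -0.10725086  0.25729029] [-164.67226195    4.35572571  174.54032434] [ -3.3  -6.6   1.7  94.5 -15.5   2.3]
side 3081 angle from shut 73.274925 mid b,z [0.07639119 0.2031195 ] b,z of top: [0.00715846 0.07704302 0.3096311 ] zmax 0.31545366384537166
scene 2331 angle from shut 72.93393 mid b,z [0.07169977 0.22585869] b,z of top: [0.01385365 0.05000813 0.30368773] zmax 0.30562497068944205
```

View pics/side10.png

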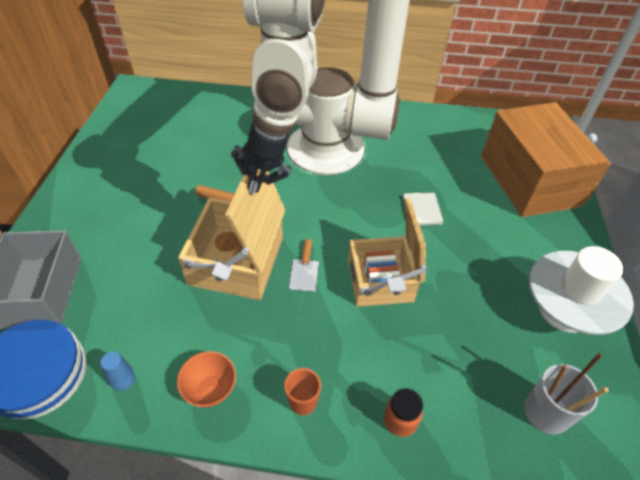

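Call:
servo_tool(
  steps=[
    {"x": 0, "y": -6, "z": -2, "yaw": 0},
    {"x": -1, "y": -13, "z": -5, "yaw": 0},
    {"x": -2, "y": -19, "z": -7, "yaw": 0},
    {"x": -2, "y": -26, "z": -10, "yaw": 0},
    {"x": -3, "y": -33, "z": -13, "yaw": 0},
    {"x": -3, "y": -40, "z": -16, "yaw": 0},
    {"x": -4, "y": -46, "z": -20, "yaw": 0},
    {"x": -4, "y": -53, "z": -24, "yaw": 0},
    {"x": -5, "y": -59, "z": -28, "yaw": 0},
    {"x": -5, "y": -65, "z": -33, "yaw": 0},
    {"x": -6, "y": -70, "z": -37, "yaw": 0},
    {"x": -6, "y": -75, "z": -42, "yaw": 0},
  ],
)

```text
time: 15.85
ee_pos: [0.4768, -0.1829, 0.2148]
tcp_rot: [-164.6, 4.3, 174.5]
wrist_force: [-1.0, 0.2, 1.8]
opening: -0.0002
```

```bash
python3 lid.py 11
```

```text
[ 0.47682078 -0.18289921  0.21480998] [-164.63422735    4.32290866  174.50673721] [-12.5  -7.8  -4.2  87.4 -14.7  -7.2]
side 4590 angle from shut 42.90277 mid b,z [0.02255669 0.18954816] b,z of top: [0.00045326 0.02990137 0.28366482] zmax 0.2941914508145343
scene 7282 angle from shut 42.69969 mid b,z [0.02212822 0.19273771] b,z of top: [ 0.00697735 -0.0086501   0.31809206] zmax 0.32372639387934055
```

View pics/side11.png

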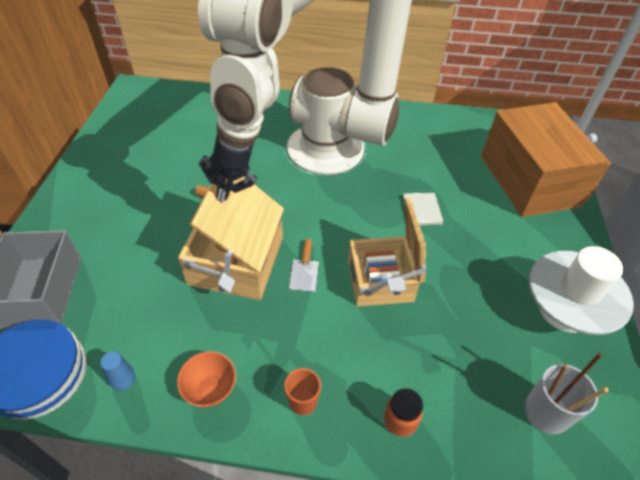

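Call:
servo_tool(
  steps=[
    {"x": 0, "y": -5, "z": -5, "yaw": 0},
    {"x": -1, "y": -9, "z": -10, "yaw": 0},
    {"x": -1, "y": -13, "z": -15, "yaw": 0},
    {"x": -1, "y": -17, "z": -20, "yaw": 0},
    {"x": -2, "y": -21, "z": -25, "yaw": 0},
    {"x": -2, "y": -24, "z": -30, "yaw": 0},
    {"x": -2, "y": -28, "z": -36, "yaw": 0},
    {"x": -3, "y": -31, "z": -42, "yaw": 0},
    {"x": -3, "y": -35, "z": -48, "yaw": 0},
    {"x": -3, "y": -38, "z": -54, "yaw": 0},
    {"x": -3, "y": -40, "z": -60, "yaw": 0},
    {"x": -4, "y": -42, "z": -66, "yaw": 0},
  ],
)

```text
time: 17.45
ee_pos: [0.4727, -0.2251, 0.1479]
tcp_rot: [-164.6, 4.3, 174.5]
wrist_force: [0.5, -0.2, -0.1]
opening: 0.0001
```

```bash
python3 lid.py 12
```

```text
[ 0.47265641 -0.22510682  0.14791071] [-164.63728346    4.27530209  174.47988006] [-17.5  -7.9 -11.7  78.7 -14.1 -12.3]
side 4317 angle from shut 14.080734 mid b,z [-0.00967761  0.14819908] b,z of top: [-0.00306846 -0.00109731  0.22424536] zmax 0.2356708597059035
scene 9696 angle from shut 14.171005 mid b,z [0.0041131  0.14451769] b,z of top: [ 0.02312927 -0.01922182  0.31996607] zmax 0.32353587941844075
```

View pics/side12.png

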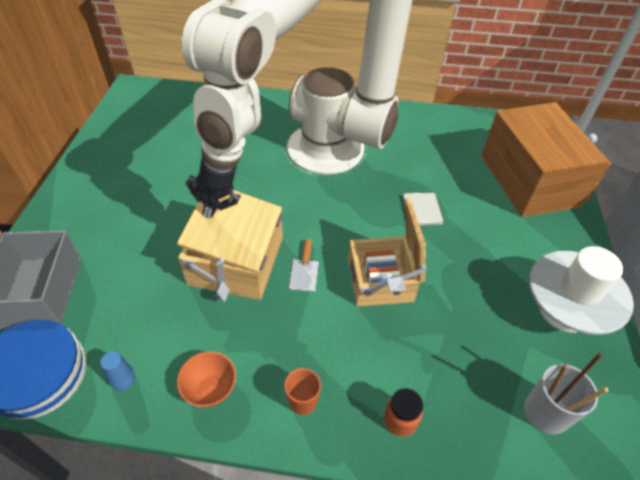

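Call:
servo_tool(
  steps=[
    {"x": 0, "y": -3, "z": -4, "yaw": 0},
    {"x": -1, "y": -6, "z": -8, "yaw": 0},
    {"x": -1, "y": -8, "z": -12, "yaw": 0},
    {"x": -1, "y": -10, "z": -16, "yaw": 0},
    {"x": -1, "y": -11, "z": -20, "yaw": 0},
    {"x": -1, "y": -12, "z": -24, "yaw": 0},
    {"x": -1, "y": -12, "z": -28, "yaw": 0},
    {"x": -1, "y": -12, "z": -31, "yaw": 0},
    {"x": -1, "y": -12, "z": -34, "yaw": 0},
  ],
)

```text
time: 18.68
ee_pos: [0.4712, -0.237, 0.1132]
tcp_rot: [-164.6, 4.2, 174.5]
wrist_force: [-0.0, -0.0, 0.6]
opening: -0.0
```

Call:
servo_tool(
  steps=[
    {"x": 0, "y": 0, "z": -2, "yaw": 0},
    {"x": 0, "y": 0, "z": -3, "yaw": 0},
    {"x": 0, "y": 0, "z": -4, "yaw": 0},
  ],
)

```text
time: 19.05
ee_pos: [0.4714, -0.2371, 0.111]
tcp_rot: [-164.6, 4.3, 174.5]
wrist_force: [-6.8, 4.6, 16.8]
opening: -0.0002
```

Call:
servo_tool(
  steps=[
    {"x": 0, "y": 0, "z": -2, "yaw": 0},
    {"x": 0, "y": 0, "z": -3, "yaw": 0},
    {"x": 0, "y": 0, "z": -3, "yaw": 0},
  ],
)

```text
time: 19.42
ee_pos: [0.4715, -0.2372, 0.1109]
tcp_rot: [-164.5, 4.4, 174.5]
wrist_force: [-10.3, 6.8, 21.3]
opening: -0.0002
```

Call:
servo_tool(
  steps=[
    {"x": 0, "y": 0, "z": 10, "yaw": 0},
    {"x": 0, "y": 0, "z": 40, "yaw": 0},
    {"x": 0, "y": 0, "z": 90, "yaw": 0},
    {"x": -20, "y": -20, "z": 130, "yaw": 0},
    {"x": -40, "y": -50, "z": 140, "yaw": 0},
    {"x": -60, "y": -90, "z": 140, "yaw": 0},
    {"x": -70, "y": -120, "z": 140, "yaw": 0},
    {"x": -70, "y": -140, "z": 140, "yaw": 0},
    {"x": -70, "y": -140, "z": 140, "yaw": 0},
  ],
)

```text
time: 20.55
ee_pos: [0.4016, -0.378, 0.2505]
tcp_rot: [-164.6, 4.4, 174.4]
wrist_force: [0.1, 0.0, -0.6]
opening: -0.0001
```

```bash
python3 - <<'E'
from h import *
print(get_obs()["wrist_force"],get_obs()["q"].round(1))
for n in ("side","scene"):
    p,d=camera(n);W=cloud(n,d);hsv=cv2.cvtColor(p,cv2.COLOR_RGB2HSV); m=(hsv[...,0]>8)&(hsv[...,0]<25)&(hsv[...,1]>60)&(d>0)
    Q=W[...,:2]-[.478,-.168];a=Q@[.996,-.085];b=Q@[.085,.996];z=W[...,2]
    m&=(abs(a)<.095)&(abs(b)<.09)&(z>.1)&(z<.2)
    f=np.linalg.lstsq(np.c_[a[m],b[m],np.ones(m.sum())],z[m],rcond=None)[0];print(n,m.sum(),"slope deg",np.degrees(f[:2]),"z",f[2])
    for lo in (-.09,-.06,-.03,0,.03,.06): k=m&(b>=lo)&(b<lo+.03); print(lo,k.sum(),np.median(z[k]) if k.any() else None)
    cv2.imwrite(f"pics/{n}13.png",p[:,:,::-1])
E
```

```text
[ 0.05635644  0.04871877 -0.55072598] [-37.5  -7.1   0.1  85.2 -10.8 -32.4]
side 4632 slope deg [-0.10400829 -0.0140265 ] z 0.12187394259688492
-0.09 754 0.12187270969324183
-0.06 763 0.12193998815970632
-0.03 765 0.12199408030334159
0 770 0.12184986207504103
0.03 783 0.12195019591243425
0.06 797 0.12195872320794902
scene 9835 slope deg [0.02354792 0.01676455] z 0.12211189477339914
-0.09 1742 0.12216633138766823
-0.06 1693 0.12201859617317916
-0.03 1664 0.12201720702823728
0 1616 0.12212260290743765
0.03 1578 0.12214119383487312
0.06 1542 0.1221462920000829
```

View pics/side13.png

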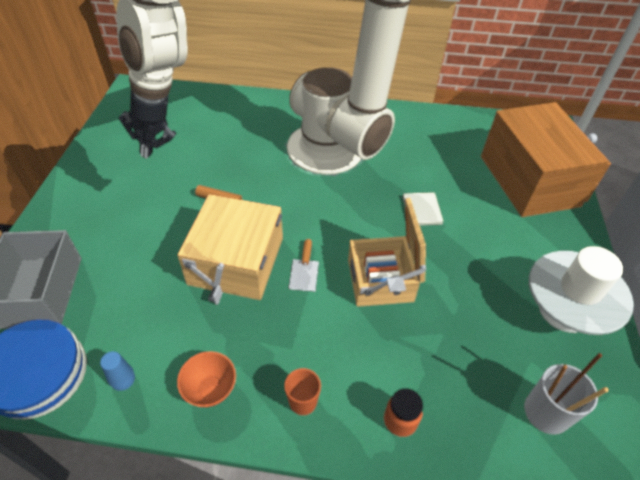

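View pics/scene13.png

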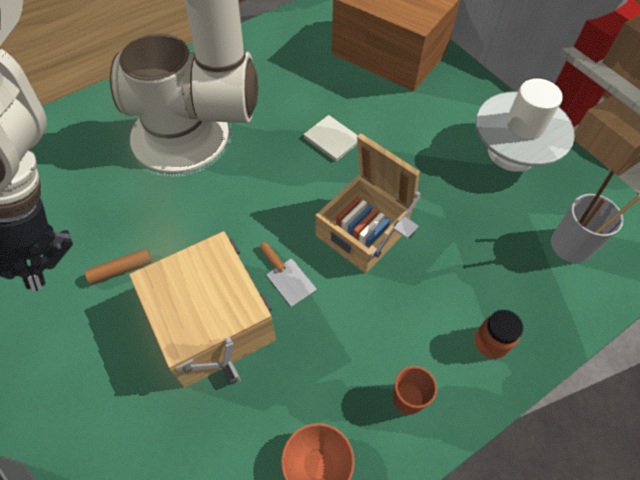

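The lid is flat at 122 mm in both views (scene (203,300), side (235,235)). The stay is folded down beside the end wall, the tile chest is still open and the arm is clear.

```bash
python3 -c "
from workcell import *
print(get_obs()['qd'].round(2)); print(job_done())"
```

```text
[ 0.7  -0.6  -0.28 -0.01 -0.08 -0.05]
the job is handed in; nothing more can be done
None
```

The larger chest is shut and the job is handed in, at about 20.7 s on the robot's clock. I pressed the stay's pad down about 25 mm with the lid still up (it had drifted 15 mm towards the hinge), then pushed the lid down along its arc onto the rim and moved the arm clear.

**Last checks:**
- **Lid:** the outer face lies at 121.9 mm in the side view and 122.1 mm in the scene view, against 122 mm expected. Its slope is about 0.1° or less.
- **Stay:** it has folded down beside the end wall.
- **Tile chest:** it looks unchanged and open in both views.
- **Forces:** the wrist reads about 0.5 N with the arm clear. The highest reading I saw at the end of a move was about 25 N, while seating the lid; forces during moves were not recorded.

**What went wrong or disagreed:**
- **Wrong-way turn:** an early half turn ran joint 6 to its 180° limit. The arm swung aside without touching anything, and the tool stayed tilted about 16° for the rest of the job.
- **Fingertip position:** the tips showed, in the cameras and on contact, about 18 mm behind the TCP rather than 22 mm ahead as stated. I worked from the felt contact instead.

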